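Find the hollow bearer under the niche box and pack it

ROBOT

A 6-joint arm with a two-finger parallel gripper is mounted at the origin on the work surface. World frame = base frame: x ahead of the robot, y to its left, z up, the work surface at z = 0. Lengths are in m, angles in degrees, forces in N, time in s.
With the tool pointing down it reaches from about 0.25 to 0.775 m from the base axis. Payload 4 kg.
Tool frame: the origin (TCP) lies on the centre line of the jaws, within the pads' length; the fingertips stand 14 mm ahead of it and the grasp point (between the pads) lies 5 mm behind it; y points along the fingers, z is the direction in which the jaws open and shut, and the axes are right-handed (so a half turn about y gives the same grasp; the last joint's range is limited). The gripper opens to 94 mm and grips with 3 to 60 N. Pads are 16 mm wide; open, the fingers measure 119 mm over their backs; the gripper's body (75 mm by 177 mm) begins 78 mm behind the grasp point.
Start: joints at [64.395, 4.996, 78.535, -0, 96.463, -5.907], TCP at [0.185, 0.518, 0.195] pointing down, gripper open.
Joint ranges: [-177.83, 177.83], [-43.37, 116.18], [15.69, 146.23], [-61.86, 241.86], [9.47, 152.12], [-147.06, 147.06]. Speed limits (degrees/s): [159.86, 159.86, 180, 180, 180, 180].

INTERFACE

Orientations are given as a 3x3 rotation matrix whose columns are the frame's x, y, z axes.
In Python, from workcell import env gives the robot as it stands.
- The arm moves only by the tool drive_tool, never from a script. Its arguments are lists of equal length, an entry for each row: "dp": the shift along the world's x, y, z in units of 40 mm (1.0 is 40 mm), a list of three; "turn": the turn, a rotation vector about the world's x, y, z in units of 6 degrees (1.0 is 6 degrees), a list of three; "fingers": the closure in counts, from 0 (fully open) to 255 (shut). A call has exactly 8 rows; each row is the pose to reach, as a shift and turn from the pose commanded when the call began; what a row does not reach only later rows make up. A row lasts 1/12 s, in which the tool goes at most 41.7 mm and 7.16 degrees, less where a joint would pass 70% of its speed; a pose out of reach is approached as far as the arm can. A call with a gripper value outside its range is refused whole. The fingers move at their own pace and stop on an object; "force" is the grip in N (left out, the last holds). Time passes only in rows, so rows that repeat a pose let the fingers close, or fill a call up. It gives the time, the measured TCP pose, the force and the opening at its end, in the units of the state.
- env.read_state(): the state, without advancing time (a new reading comes with each control period).
- env.snapshot(name): name is "scene" or "side" or "wrist"; returns the picture (420x560x3 uint8, red, green, blue); there is no depth.
- env.calibration(name): a dict with "intrinsics" (3x3 intrinsics, pixels), "k1" (the pictures are not rectified: a ray, as slopes to the right and down, at radius r is drawn at 1 + k1 r^2 times it, then the intrinsics apply), "R" (3x3) and "t" (3): a world point X has camera coordinates R X + t. Camera axes: x right, y down, z forward; pixel columns grow to the right and rows downward; lengths in m; the calibration is good to about 2 mm. A picture is of the moment at which its call begins: read the wrist's pose just before it. calibration takes no time and is no camera call; for the wrist camera it gives the pose at the moment of the call.
- env.job_done(): hands the job in, once; it reports no verdict.
The state is a dict: "clock": time; "joint_positions": joint angles; "dq": joint speeds; "effort": joint torques, N m; "position": TCP position; "ee_rot": TCP orientation; "contact_force": force on the tool from outside, world axes, zero at the start; "wrist_torque": the same for the moment, N m; "finger_gap": opening from 0.0 (shut) to 1.0 (fully open).
Only numpy, scipy, OpenCV 4.12 (cv2) and the standard library are available. Lean on these libraries where they do the work, as an engineer would, in place of code of your own. Each camera call takes 0.05 s, during which the arm holds its last target. There are 200 camera calls.

TASK

The plywood niche box beside the basin is meant to rest on three wooden bearers, but over one of them there is still an open gap. Holding the flat grey packer that lies on the stack of tiles, feel under the front edge of the box at the bearers for the gap that takes it (at the other two it jams: do not force it), and leave it pushed home there, level and straight over the middle of the bearer, with only about three centimetres of it showing in front of the box. Let go of it and leave the toiletries and the spirit level where they are.

Things in the scene. Friction and masses are not known exactly. Their poses are not given: they have to be found in the camera images.
- packer_center (a point): the packer, a loose flat bar of grey plastic 120 x 30 x 6 mm thick, about 30 g, three fine dark lines across it near either end, both ends alike. The point is its centre; x runs along its length, y across its width, z through its thickness. It starts flat on the stack of tiles, wholly on it, roughly along the stack's y, its centre 10 to 50 mm to the -x side of the stack's middle.
- tiles: stack of spare white wall tiles, fixed, 200 x 200 x 48 mm high, standing on the worktop. Origin at the centre of its underside, z up; its four edges lie at x = +-100 and y = +-100 mm in its own frame. Nothing stands beside its -y edge, so the packer can be slid out over that edge to be taken by its overhanging end.
- niche: plywood niche box, open in front, fixed, 360 wide x 120 mm deep, tiled boxing behind. Origin on the worktop below the middle of its front face; x points into the box (the way the packer goes in), y to the left as one faces the front, z up. Front face at x = 0; 12 mm floor board at z = 66 to 78 mm. Home: packer centre at x = 30 mm, 15 to 45 will do (that much shows in front of the box), z about 60.
- top_edge (a point): middle of the lower front edge of the box's top board, 215 mm above the worktop; axes as the box. This 12 mm board projects 25 mm in front of the front face along its whole 380 mm length, so a hand cannot stand upright close to the front: lean it back 30 to 45 degrees, fingers pointing in under the board.
- gap_middle (a point): point on the lower front edge of the floor board (its underside, z = 66 mm) over the middle of the middle bearer, half-way along the box; axes as the box. The bearers are three fixed wooden blocks on the worktop under the floor, 60 wide (y) x 75 mm deep, front faces 30 mm behind this edge (x = 30 to 105 mm), with open space down to the worktop between them.
- gap_left (a point): the same point over the middle of the left bearer, 115 mm to the left (+y of the box). Two of the bearers end 3 mm below the floor board: there the packer jams against the bearer's front face, 30 mm in from the edge. The third, at any of the three places, ends 10 mm below it, so the packer slides in with 4 mm to spare in height.
- gap_right (a point): the same point over the middle of the right bearer, 115 mm to the right (-y of the box). Which of the three gaps is the open one is not told: try, or look.
- bottle: bystander: dark green glass bottle with a screw cap, 56 mm across, 125 mm tall, standing in the left part of the niche. Origin at the centre of its underside.
- cup: bystander: white ceramic cup, 72 mm across, 85 mm tall, standing in the right part of the niche. Origin at the centre of its underside.
- brush_stand: bystander: white plastic shaving brush stand with its brush, foot 68 mm across, 136 mm tall, standing on the worktop between the tiles and the basin. Origin at the centre of its underside.
- tweezers_case: bystander: steel tweezers case 105 x 26 x 18 mm lying on the tiles beside the packer. Origin at the centre of its underside, x along its length.
- pill_organiser: bystander: blue plastic pill organiser with seven flip lids, 165 x 36 x 24 mm, lying on the worktop between the niche and the basin. Origin at the centre of its underside, x along its length.
- spirit_level: bystander: short aluminium spirit level 230 x 22 x 49 mm standing on edge on the niche box's top board (board top at 227 mm), lengthwise along the box. Origin at the centre of its underside, x along its length.

How it is judged (in metres and radians):
On the way:
1. the packer, held in the fingers, has its nose at least 10 mm into the open gap over a bearer (x of packer_center in the frame of niche between -0.02 and 0.06 m and z of packer_center in the frame of niche between 0.056 and 0.066 m and (y of packer_center in the frame of gap_left between -0.02 and 0.02 m or y of packer_center in the frame of gap_middle between -0.02 and 0.02 m or y of packer_center in the frame of gap_right between -0.02 and 0.02 m) and contact force between the fingers and packer above 0.5 N), for 0.05 s.
At the end, for the whole second after the job is handed in: The packer lies at rest, released, in the open gap between the niche floor and its bearer: 15 to 45 mm of it shows in front of the box, its centre is within 20 mm of the bearer's middle line, it points into the box within 0.15 rad and is level within 0.08 rad (x of packer_center in the frame of niche between 0.015 and 0.045 m and z of packer_center in the frame of niche between 0.056 and 0.066 m and (y of packer_center in the frame of gap_left between -0.02 and 0.02 m or y of packer_center in the frame of gap_middle between -0.02 and 0.02 m or y of packer_center in the frame of gap_right between -0.02 and 0.02 m) and angle between the x axis of packer_center and the x axis of niche, either way round below 0.15 rad and angle between packer_center's own z axis and vertical below 0.08 rad and linear speed of packer below 0.02 m/s); the robot touches nothing.
It fails at once if the packer is forced: pressed with more than 50 N against the niche box or a bearer (contact force between packer and niche above 50 N or contact force between packer and bearer_a above 50 N or contact force between packer and bearer_b above 50 N or contact force between packer and bearer_c above 50 N).
It fails at once if the bottle or the cup in the niche is shifted by more than 30 mm or tipped over (distance of any of bottle, cup from where it was at the start of the episode above 0.03 m or angle between any of bottle, cup's own z axis and vertical above 0.3 rad).
It fails at once if the brush stand or the tweezers case is shifted by more than 30 mm or tipped over (distance of any of brush_stand, tweezers_case from where it was at the start of the episode above 0.03 m or angle between any of brush_stand, tweezers_case's own z axis and vertical above 0.3 rad).
It fails at once if the pill organiser or the spirit level is shifted by more than 30 mm or tipped over (distance of any of pill_organiser, spirit_level from where it was at the start of the episode above 0.03 m or angle between any of pill_organiser, spirit_level's own z axis and vertical above 0.3 rad).
It also fails if it takes over 72 s, if anything falls off the work surface, if the arm or the gripper's body presses on something with over 40 N, if the wrist force passes 120 N, or if a joint passes its speed limit or range.

## Working session

There is one attempt and no reset: what is moved stays moved. The work goes in short steps, Python scripts to look and compute and a tool call to move; the robot and the scene stay as the last step left them, time stands still between calls to the robot, and variables do not carry over. Pictures are saved under pics/ and viewed, about 8 in all and at most 12, crops included, and the job is handed in when it is done.

Besides the shell and the picture viewer there is one more tool, called after "Request:" by a JSON object that holds its "fn" and its "kwargs", one argument or row to a line. drive_tool: Moves the arm, as the interface text tells. Its arguments: {"type":"object","properties":{"dp":{"type":"array","items":{"type":"array","items":{"type":"number"}}},"turn":{"type":"array","items":{"type":"array","items":{"type":"number"}}},"fingers":{"type":"array","items":{"type":"number"}},"force":{"type":"number"}},"required":["dp","turn","fingers"]}

```bash
mkdir -p pics; ls; python3 - <<'E'
from workcell import env
import cv2,json
s=env.read_state();print(s)
for n in ["scene","side","wrist"]:
    c=env.calibration(n);print(n,{k:(v.tolist() if hasattr(v,'tolist') else v) for k,v in c.items()})
    cv2.imwrite(f"pics/{n}0.png",env.snapshot(n)[:,:,::-1])
E
```

```text
pics
{'clock': 0.0, 'joint_positions': array([ 6.43933411e+01,  5.03892804e+00,  7.86220072e+01,  3.72152504e-05,
        9.64614025e+01, -5.90611368e+00]), 'dq': array([ 0.08516275,  0.01372833,  0.012601  , -0.09223242, -0.01137478,
       -0.0382809 ]), 'effort': array([ 4.17480060e-04, -3.40174413e+01, -3.02433729e+01,  7.17628794e-02,
        3.28706007e-02, -1.60812201e-04]), 'position': array([0.18516332, 0.51731171, 0.19383015]), 'ee_rot': array([[ 9.41467259e-01, -9.23392913e-04,  3.37103169e-01],
       [-3.37104362e-01, -1.92520168e-03,  9.41465317e-01],
       [-2.20350815e-04, -9.99997720e-01, -2.12379412e-03]]), 'contact_force': array([ 0.46999791, -0.14015519,  0.30842476]), 'wrist_torque': array([-0.03049132, -0.03056364,  0.01311758]), 'finger_gap': 0.9984643859287646}
scene {'intrinsics': [[426.71814692367207, 0.0, 278.6913919453725], [0.0, 426.71814692367207, 209.5124908859271], [0.0, 0.0, 1.0]], 'k1': 0.003635484864655797, 'R': [[-0.23809097567357718, -0.9712321079057984, -0.0045694502583874825], [-0.8922874272724585, 0.2205914732648012, -0.39390677711149086], [0.
[... 297 characters left out ...]
[[-0.9962111712959688, -0.08692077590579936, 0.002842692569992967], [-0.05784876396203006, 0.6378975741790608, -0.7679454442631551], [0.0649370671741419, -0.7652002767722992, -0.6405089489885506]], 't': [0.56147251649708, 0.20342010601450985, 1.168336811279572]}
wrist {'intrinsics': [[306.0461788785236, 0.0, 278.81790699185495], [0.0, 306.0461788785236, 210.15699235099925], [0.0, 0.0, 1.0]], 'k1': -0.010948539013138468, 'R': [[0.33717327084162957, 0.9414412652348931, -0.0015904536722006126], [0.9172221313288499, -0.32811761419209806, 0.22592563612270755], [0.21217386085595413, -0.07763488500546462, -0.9741432530175781]], 't': [-0.5500510606944297, -0.022776560833381154, 0.39006372319080723]}
```

```bash
python3 -c "
import cv2,numpy as np
a=[cv2.imread(f'pics/{n}0.png') for n in ('scene','side')]
cv2.imwrite('pics/s0.png',cv2.resize(a[0],(800,600),interpolation=cv2.INTER_CUBIC))
cv2.imwrite('pics/d0.png',cv2.resize(a[1],(800,600),interpolation=cv2.INTER_CUBIC))"
```

```text
(no output)
```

View pics/s0.png

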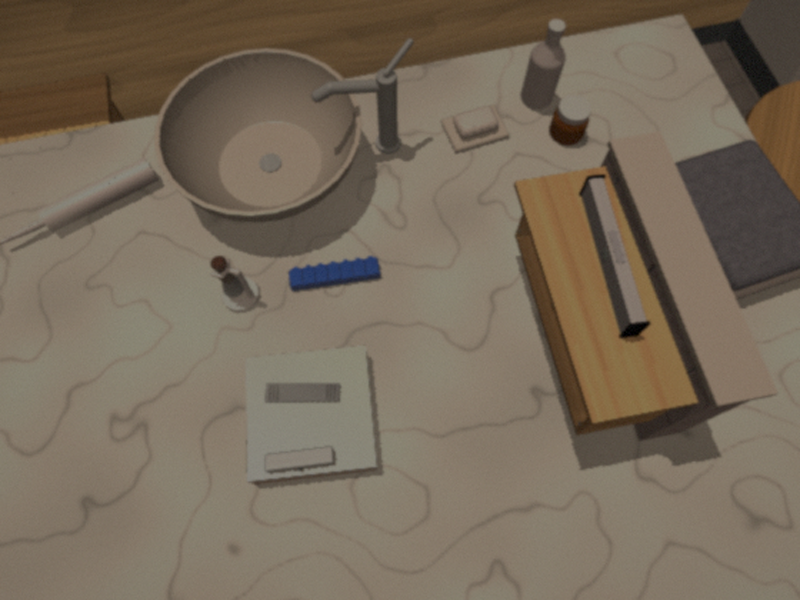

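View pics/d0.png

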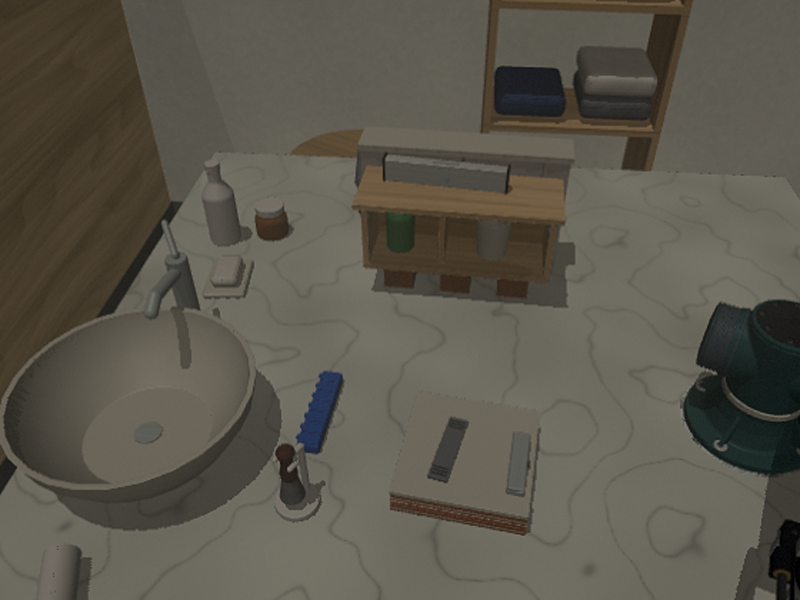

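The scene view shows the packer on the tiles at about (303,393), the tweezers case at (300,460) and the top board's front edge from (516,181) to (588,417). In the side view the bearers sit at (400,278), (455,284) and (512,289), and the niche front faces the camera.

```bash
cat > h.py <<'E'
import numpy as np,cv2
from workcell import env
def ray(cal,px):
    K=np.array(cal["intrinsics"]);k=cal["k1"];R=np.array(cal["R"]);t=np.array(cal["t"])
    px=np.atleast_2d(px).astype(float)
    d=(px-K[[0,1],2])/K[[0,1],[0,1]];u=d.copy()
    for _ in range(8): u=d/(1+k*(u**2).sum(1,keepdims=True))
    return -R.T@t,np.c_[u,np.ones(len(u))]@R
def plane(cal,px,z):
    c,v=ray(cal,px);return c+v*((z-c[2])/v[:,2])[:,None]
def proj(cal,X):
    K=np.array(cal["intrinsics"]);q=np.atleast_2d(X)@np.array(cal["R"]).T+np.array(cal["t"])
    u=q[:,:2]/q[:,2:];u=u*(1+cal["k1"]*(u**2).sum(1,keepdims=True));return u*K[[0,1],[0,1]]+K[[0,1],2]
def blob(im,lo,hi,roi,ch='hsv'):
    x0,y0,x1,y1=roi;m=cv2.inRange(cv2.cvtColor(im,cv2.COLOR_RGB2HSV)[y0:y1,x0:x1],lo,hi)
    cs=cv2.findContours(m,cv2.RETR_EXTERNAL,cv2.CHAIN_APPROX_NONE)[0]
    c=max(cs,key=cv2.contourArea);return c[:,0,:]+[x0,y0]
def rect(P):
    (c,s,a)=cv2.minAreaRect((P[:,:2]*1000).astype(np.float32));return np.round(c,1),np.round(s,1),round(a,1)
E
python3 - <<'E'
from h import *
S=cv2.imread('pics/scene0.png')[:,:,::-1].copy();D=cv2.imread('pics/side0.png')[:,:,::-1].copy()
cs,cd=env.calibration("scene"),env.calibration("side")
s=.7
print("cams",ray(cs,[0,0])[0],ray(cd,[0,0])[0])
h=cv2.cvtColor(S,cv2.COLOR_RGB2HSV)
print("packer hsv",h[275,[195,205,212,220,230]],"tile",h[262,[200,220]],"tw",h[322,[200,215]])
h2=cv2.cvtColor(D,cv2.COLOR_RGB2HSV);print("side packer",h2[[300,314,325],[318,313,308]],"tile",h2[300,[295,335]])
# tiles
for n,cal,q in (("scene",cs,[(246,353),(367,347),(376,468),(249,480)]),("side",cd,[(415,393),(540,408),(529,523),(391,508)])):
    print("tiles",n,np.round(plane(cal,np.array(q)*s,.048)*1000,0).tolist())
for n,cal,q,z in (("scene topboard",cs,[(516,181),(603,168),(696,403),(588,417)],.227),("side tb front",cd,[(356,196),(565,206)],.227),("side lower",cd,[(354,208),(563,219)],.215),("side floor low edge",cd,[(362,270),(553,278)],.066),
 ("bearer bottoms",cd,[(384,285),(414,288),(440,290),(469,292),(497,295),(527,298)],0.0),("brush",cd,[(298,505)],0.0),("pill",cd,[(308,448),(333,376)],.024)):
    print(n,np.round(plane(cal,np.array(q)*s,z)*1000,0).tolist())
E
```

```text
cams [0.21403636 0.04278703 1.0165558 ] [0.49524443 0.81305409 0.90294963]
packer hsv [[ 21  35  95]
 [ 17  35 102]
 [ 15  35 102]
 [ 15  36 100]
 [ 14  31  90]] tile [[ 25  32 136]
 [ 28  34 136]] tw [[ 17  39 137]
 [ 19  36 134]]
side packer [[24 22 59]
 [30 12 65]
 [24 21 62]] tile [[ 19  40 109]
 [ 20  42 109]]
tiles scene [[585.0, 218.0, 48.0], [546.0, 19.0, 48.0], [351.0, 49.0, 48.0], [380.0, 242.0, 48.0]]
tiles side [[552.0, 25.0, 48.0], [349.0, 40.0, 48.0], [375.0, 253.0, 48.0], [568.0, 246.0, 48.0]]
scene topboard [[692.0, -257.0, 227.0], [682.0, -395.0, 227.0], [306.0, -378.0, 227.0], [323.0, -234.0, 227.0]]
side tb front [[687.0, -286.0, 227.0], [308.0, -287.0, 227.0]]
side lower [[688.0, -264.0, 215.0], [312.0, -262.0, 215.0]]
side floor low edge [[680.0, -274.0, 66.0], [308.0, -283.0, 66.0]]
bearer bottoms [[643.0, -314.0, 0.0], [580.0, -309.0, 0.0], [527.0, -308.0, 0.0], [468.0, -307.0, 0.0], [411.0, -302.0, 0.0], [350.0, -298.0, -0.0]]
brush [[710.0, 221.0, 0.0]]
pill [[711.0, 134.0, 24.0], [698.0, -24.0, 24.0]]
```

```bash
python3 - <<'E'
from h import *
S=cv2.imread('pics/scene0.png')[:,:,::-1].copy();D=cv2.imread('pics/side0.png')[:,:,::-1].copy()
cs,cd=env.calibration("scene"),env.calibration("side")
c=blob(S,(0,0,60),(40,90,118),(180,252,250,292));print("packer scene",rect(plane(cs,c,.054)))
c=blob(D,(0,0,30),(60,60,88),(292,285,335,340));print("packer side",rect(plane(cd,c,.054)))
c=blob(S,(10,0,122),(60,60,255),(165,235,275,345));print("tile scene",rect(plane(cs,c,.048)))
g=cv2.convertScaleAbs(D[110:215,240:405],alpha=1.8)
cv2.imwrite('pics/crop1.png',cv2.resize(g[:,:,::-1],None,fx=4.8,fy=4.8,interpolation=cv2.INTER_CUBIC))
E
```

```text
packer scene (array([494.7, 137.8]), array([122.1,  30.6]), 76.1)
packer side (array([492.4, 137.3]), array([122.6,  31.7]), 76.1)
tile scene (array([465.3, 132.1]), array([264. , 251.8]), 76.2)
```

View pics/crop1.png

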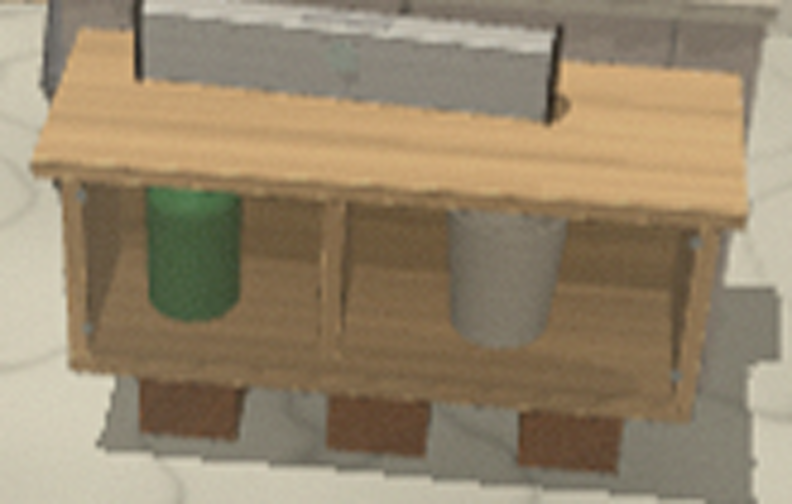

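```bash
python3 - <<'E'
from h import *
cs,cd=env.calibration("scene"),env.calibration("side")
o=np.array([240,110.])
for n,q,z in (("tb up",[(33,163),(747,215)],.227),("tb low",[(35,177),(743,228)],.215),("floor low",[(70,372),(693,419)],.066),
 ("bearers",[(140,434),(239,441),(328,450),(426,457),(518,465),(617,471)],0.0)):
    P=plane(cd,np.array(q)/4.8+o-.4,z)*1000
    d=P[0]-P[-1];print(n,np.round(P,0)[:,:2].tolist(),"yaw",np.degrees(np.arctan2(d[1],d[0])).round(1),"len",np.linalg.norm(d).round(0),"mid",((P[0]+P[-1])/2).round(0))
E
```

```text
tb up [[689.0, -254.0], [312.0, -239.0]] yaw -2.4 len 377.0 mid [ 501. -247.  227.]
tb low [[689.0, -260.0], [312.0, -245.0]] yaw -2.3 len 377.0 mid [ 501. -252.  215.]
floor low [[679.0, -283.0], [317.0, -272.0]] yaw -1.9 len 362.0 mid [ 498. -277.   66.]
bearers [[643.0, -311.0], [582.0, -310.0], [527.0, -306.0], [467.0, -305.0], [412.0, -302.0], [352.0, -302.0]] yaw -1.9 len 290.0 mid [ 497. -306.    0.]
```

Request:
{"fn": "drive_tool", "kwargs": {
  "dp": [
    [0.5, -1, 0.5],
    [1, -2, 0.5],
    [1.6, -3, 0.5],
    [2.3, -4, 0.5],
    [3, -5, 0.5],
    [3.7, -6, 0.5],
    [4.4, -7, 0.5],
    [5, -8, 0.5]
  ],
  "turn": [
    [0, 0, -1],
    [0, 0, -2],
    [0, 0, -3],
    [0, 0, -4],
    [0, 0, -5],
    [0, 0, -6],
    [0, 0, -7],
    [0, 0, -8]
  ],
  "fingers": [0, 0, 0, 0, 0, 0, 0, 0]
}}

```text
clock: 0.82
position: [0.3597, 0.2366, 0.2148]
ee_rot: [[0.375, 0.0, 0.927], [-0.927, 0.0, 0.375], [-0.0, -1.0, 0.0]]
contact_force: [0.7, 0.8, 0.7]
finger_gap: 1.0
```

Request:
{"fn": "drive_tool", "kwargs": {
  "dp": [
    [0.4, -0.8, 0.3],
    [0.9, -1.6, 0.6],
    [1.4, -2.4, 0.9],
    [1.9, -3.2, 1],
    [2.4, -4, 1],
    [2.9, -4.8, 1],
    [2.9, -5.6, 1],
    [2.9, -6, 1]
  ],
  "turn": [
    [0, 0, -1],
    [0, 0, -2],
    [0, 0, -3],
    [0, 0, -4],
    [0, 0, -4],
    [0, 0, -4],
    [0, 0, -4],
    [0, 0, -4]
  ],
  "fingers": [0, 0, 0, 0, 0, 0, 0, 0]
}}

```text
clock: 1.48
position: [0.4754, -0.005, 0.254]
ee_rot: [[-0.033, -0.002, 0.999], [-0.999, -0.001, -0.033], [0.001, -1.0, -0.002]]
contact_force: [0.5, -0.6, -0.4]
finger_gap: 0.999
```

Request:
{"fn": "drive_tool", "kwargs": {
  "dp": [
    [0, 0, 0],
    [0, 0, 0],
    [0, 0, 0],
    [0, -0.5, -0.3],
    [0, -1, -0.6],
    [0, -1.5, -1],
    [0, -2, -1.5],
    [0, -2.5, -2]
  ],
  "turn": [
    [-1.1, 0, 0],
    [-2.2, 0, 0],
    [-3.3, 0, 0],
    [-4.4, 0, 0],
    [-5.5, 0, 0],
    [-6.6, 0, 0],
    [-7.7, 0, 0],
    [-8.8, 0, 0]
  ],
  "fingers": [0, 0, 0, 0, 0, 0, 0, 0]
}}

```text
clock: 2.15
position: [0.476, -0.1016, 0.1754]
ee_rot: [[-0.031, 0.004, 1.0], [-0.601, -0.799, -0.015], [0.799, -0.601, 0.027]]
contact_force: [0.2, -0.9, -0.7]
finger_gap: 1.0
```

Request:
{"fn": "drive_tool", "kwargs": {
  "dp": [
    [0.3, -0.4, -0.3],
    [0.6, -0.8, -0.6],
    [0.6, -1.2, -0.9],
    [0.6, -1.6, -1.2],
    [0.6, -2, -1.5],
    [0.6, -2, -1.8],
    [0.6, -2, -2],
    [0.6, -2, -2]
  ],
  "turn": [
    [-0.5, 0, 0],
    [-1, 0, 0],
    [-1.5, 0, 0],
    [-2, 0, 0],
    [-2.5, 0, 0],
    [-2.5, 0, 0],
    [-2.5, 0, 0],
    [-2.5, 0, 0]
  ],
  "fingers": [0, 0, 0, 0, 0, 0, 0, 0]
}}

```text
clock: 2.82
position: [0.4938, -0.161, 0.0928]
ee_rot: [[-0.027, -0.028, 0.999], [-0.419, -0.907, -0.037], [0.908, -0.419, 0.013]]
contact_force: [-0.1, 0.3, -0.4]
finger_gap: 1.002
```

```bash
python3 - <<'E'
from h import *
c=env.calibration("wrist");w=env.snapshot("wrist");cv2.imwrite("pics/w1raw.png",w[:,:,::-1])
np.save("w1.npy",{k:c[k] for k in c},allow_pickle=True)
print(ray(c,[0,0])[0], np.array(c["R"])[2])
print(proj(c,[[.613,-.281,.066],[.498,-.277,.066],[.383,-.273,.066]]).round(0))
cv2.imwrite("pics/w1.png",cv2.resize(cv2.convertScaleAbs(w,alpha=1.6)[:,:,::-1],(800,600),interpolation=cv2.INTER_CUBIC))
print(env.read_state()["joint_positions"].round(0))
E
```

```text
[0.50062468 0.03941634 0.11371844] [-0.03405396 -0.97852151 -0.20331254]
[[397. 225.]
 [287. 227.]
 [177. 228.]]
[ 12.  18. 101. -62.  89.  33.]
```

View pics/w1.png

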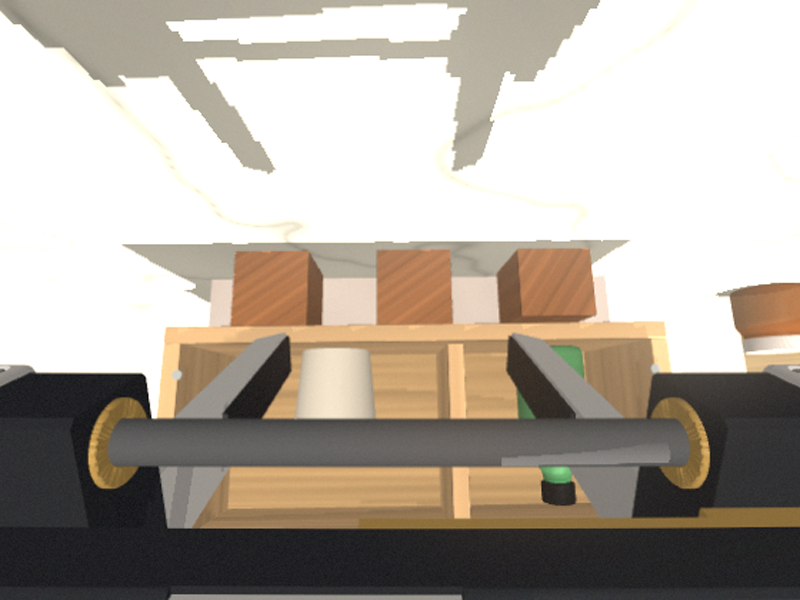

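```bash
python3 - <<'E'
import cv2
w=cv2.imread("pics/w1raw.png")[205:240,150:430]
w=cv2.convertScaleAbs(w,alpha=1.5)
cv2.imwrite("pics/w1c.png",cv2.resize(w,(800,300),interpolation=cv2.INTER_NEAREST))
g=cv2.imread("pics/w1raw.png")
for u in (175,185,195,205,280,290,300,310,370,380,390,400,410): print(u,[tuple(int(k) for k in g[v,u,1:]) for v in range(216,234)])
E
```

```text
175 [(72, 111), (77, 115), (75, 113), (74, 111), (74, 112), (74, 112), (74, 111), (78, 116), (80, 121), (79, 121), (80, 120), (75, 112), (97, 126), (120, 150), (114, 143), (116, 144), (115, 144), (113, 142)]
185 [(78, 116), (78, 118), (81, 122), (81, 121), (77, 117), (74, 113), (75, 111), (74, 112), (72, 110), (73, 111), (74, 112), (74, 107), (91, 119), (113, 142), (114, 141), (113, 142), (113, 142), (114, 143)]
195 [(74, 111), (75, 112), (76, 112), (74, 111), (72, 109), (72, 107), (68, 102), (70, 106), (71, 108), (74, 111), (73, 110), (75, 109), (95, 124), (113, 143), (113, 142), (112, 141), (113, 140), (104, 123)]
205 [(70, 106), (73, 109), (73, 110), (74, 110), (72, 110), (72, 110), (74, 112), (72, 110), (71, 108), (71, 107), (69, 105), (77, 109), (102, 130), (121, 151), (121, 150), (120, 150), (118, 148), (114, 144)]
280 [(79, 116), (77, 113), (77, 114), (74, 112), (79, 117), (80, 120), (83, 123), (81, 121), (80, 119), (76, 114), (76, 111), (96, 123), (117, 147), (114, 143), (116, 144), (116, 145), (118, 147), (118, 146)]
290 [(81, 121), (80, 119), (77, 114), (77, 113), (76, 112)
[... 905 characters left out ...]
49), (118, 148), (117, 147), (119, 149), (120, 149), (120, 150), (121, 151)]
390 [(72, 106), (72, 105), (71, 104), (72, 105), (65, 96), (54, 76), (56, 79), (57, 80), (55, 79), (71, 94), (102, 128), (118, 147), (119, 149), (120, 149), (120, 149), (121, 150), (121, 150), (121, 151)]
400 [(75, 112), (77, 114), (76, 113), (77, 113), (69, 101), (54, 77), (56, 79), (57, 80), (58, 82), (80, 104), (113, 141), (119, 147), (120, 149), (120, 149), (120, 150), (121, 152), (121, 150), (122, 152)]
410 [(79, 113), (78, 115), (81, 117), (80, 117), (73, 105), (59, 81), (78, 99), (118, 134), (143, 156), (138, 156), (126, 157), (128, 160), (127, 157), (122, 151), (122, 151), (123, 152), (123, 153), (122, 151)]
```

View pics/w1c.png

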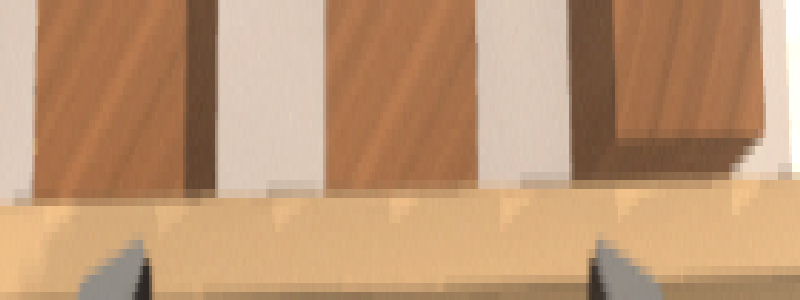

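```bash
python3 - <<'E'
from h import *
c=np.load("w1.npy",allow_pickle=True).item()
for u in (150+35/2.857,150+185/2.857,150+326/2.857,150+477/2.857,150+615/2.857,150+763/2.857):
    o,v=ray(c,[u-.5,212]);v=v[0];n=np.array([.036,1,0]);k=(-.306+.036*.497-o@n)/(v@n);print(np.round((o+k*v)*1000,1))
E
```

```text
[ 353.7 -300.8   42.4]
[ 414.3 -303.    43.2]
[ 471.1 -305.1   43.9]
[ 531.9 -307.3   44.7]
[ 587.5 -309.3   45.5]
[ 647.3 -311.4   46.3]
```

Request:
{"fn": "drive_tool", "kwargs": {
  "dp": [
    [0, 0.5, 0.5],
    [0, 1, 1],
    [0, 1.5, 1.8],
    [0, 2.2, 2.6],
    [0, 3, 3],
    [0, 4, 3],
    [0, 5, 3],
    [0, 6, 3]
  ],
  "turn": [
    [1.1, 0, 0],
    [2.2, 0, 0],
    [3.3, 0, 0],
    [4.4, 0, 0],
    [5.5, 0, 0],
    [6.6, 0, 0],
    [7.7, 0, 0],
    [8.8, 0, 0]
  ],
  "fingers": [0, 0, 0, 0, 0, 40, 80, 80]
}}

```text
clock: 3.53
position: [0.4953, 0.0811, 0.2189]
ee_rot: [[-0.031, -0.02, 0.999], [-0.977, -0.208, -0.034], [0.209, -0.978, -0.013]]
contact_force: [0.4, 0.7, -0.8]
finger_gap: 0.824
```

Request:
{"fn": "drive_tool", "kwargs": {
  "dp": [
    [0, 0.4, -0.5],
    [0, 0.8, -1],
    [0, 1.2, -1.5],
    [0, 1.4, -2],
    [0, 1.4, -2.4],
    [0, 1.4, -2.4],
    [0, 1.4, -2.4],
    [0, 1.4, -2.4]
  ],
  "turn": [
    [0.5, -0.1, -0.5],
    [1, -0.2, -1],
    [1.5, -0.3, -1.5],
    [2, -0.4, -2],
    [2, -0.4, -2],
    [2, -0.4, -2],
    [2, -0.4, -2],
    [2, -0.4, -2]
  ],
  "fingers": [90, 90, 90, 90, 90, 90, 90, 90],
  "force": 15
}}

```text
clock: 4.2
position: [0.4952, 0.135, 0.1205]
ee_rot: [[-0.24, -0.006, 0.971], [-0.971, -0.002, -0.24], [0.004, -1.0, -0.005]]
contact_force: [0.3, -0.4, -0.5]
finger_gap: 0.65
```

Request:
{"fn": "drive_tool", "kwargs": {
  "dp": [
    [0, 0.05, -0.7],
    [-0.03, 0.05, -1.1],
    [-0.03, 0.05, -1.4],
    [-0.03, 0.05, -1.4],
    [-0.03, 0.05, -1.4],
    [-0.03, 0.05, -1.4],
    [-0.03, 0.05, -1.4],
    [-0.03, 0.05, -1.4]
  ],
  "turn": [
    [0, 0, 0],
    [0, 0, 0],
    [0, 0, 0],
    [0, 0, 0],
    [0, 0, 0],
    [0, 0, 0],
    [0, 0, 0],
    [0, 0, 0]
  ],
  "fingers": [90, 90, 90, 90, 90, 90, 255, 255]
}}

```text
clock: 4.87
position: [0.4941, 0.137, 0.0638]
ee_rot: [[-0.24, -0.006, 0.971], [-0.971, -0.002, -0.24], [0.003, -1.0, -0.006]]
contact_force: [-0.7, -0.5, -0.3]
finger_gap: 0.543
```

Request:
{"fn": "drive_tool", "kwargs": {
  "dp": [
    [0, 0, 0],
    [0, 0, 0],
    [0, 0, 0],
    [0, 0, 0],
    [0, 0, 0],
    [0, 0, 0],
    [0, 0, 0],
    [0, 0, 0]
  ],
  "turn": [
    [0, 0, 0],
    [0, 0, 0],
    [0, 0, 0],
    [0, 0, 0],
    [0, 0, 0],
    [0, 0, 0],
    [0, 0, 0],
    [0, 0, 0]
  ],
  "fingers": [255, 255, 255, 255, 255, 255, 255, 255]
}}

```text
clock: 5.53
position: [0.493, 0.1369, 0.0623]
ee_rot: [[-0.24, -0.009, 0.971], [-0.971, -0.002, -0.24], [0.004, -1.0, -0.008]]
contact_force: [0.2, 0.4, 0.2]
finger_gap: 0.011
```

```bash
python3 - <<'E'
from h import *
c=env.calibration("wrist");w=env.snapshot("wrist");d=env.snapshot("side")
cv2.imwrite("pics/w2raw.png",w[:,:,::-1]);cv2.imwrite("pics/d2raw.png",d[:,:,::-1])
a=cv2.convertScaleAbs(w,alpha=1.3)
b=cv2.resize(cv2.convertScaleAbs(d[240:380,260:400],alpha=1.5),(420,420),interpolation=cv2.INTER_CUBIC)
o=np.hstack([a,b]);cv2.imwrite("pics/w2.png",cv2.resize(o,(800,343))[:,:,::-1])
E
```

```text
(no output)
```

View pics/w2.png

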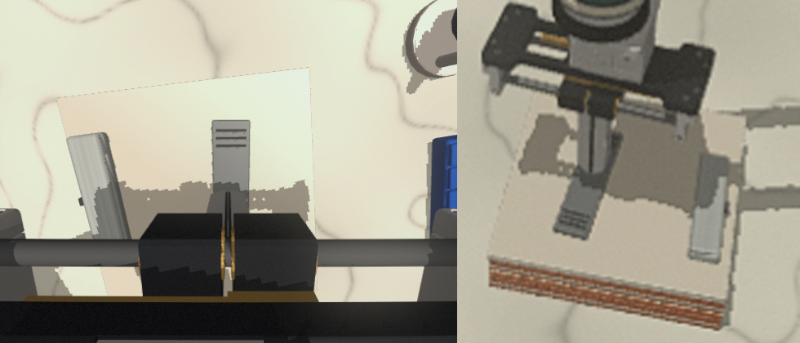

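```bash
python3 - <<'E'
from h import *
s=env.read_state();print(s["position"],s["contact_force"],s["finger_gap"])
cd=env.calibration("side");cw=env.calibration("wrist")
p=s["position"]
print("tip at",proj(cd,[p+[0,0,-.014],p+[0,0,-.008],p]).round(1))
D=cv2.imread('pics/d2raw.png')[:,:,::-1].copy();W=cv2.imread('pics/w2raw.png')[:,:,::-1].copy()
print("packer corners near end side", np.round(plane(cd,[[260+(555/.816-560)/3,240+232/.816/3],[260+(588/.816-560)/3,240+238/.816/3]],.054)*1000))
print("packer near end wrist", np.round(plane(cw,[[211/.816,120/.816],[250/.816,121/.816]],.054)*1000))
a=np.array([.4935,.1375,.054]);u=np.array([.24,.97,0]);v=np.array([.97,-.24,0])
print("expected",[(1000*(a+.06*u+k*.015*v)).round() for k in(1,-1)])
E
```

```text
[0.49307199 0.13683253 0.06238111] [0.37219838 0.41851986 0.27586121] 0.004131087905744352
tip at [[313.3 314.9]
 [313.4 313.1]
 [313.6 310.7]]
packer corners near end side [[518. 195.  54.]
 [490. 199.  54.]]
packer near end wrist [[495. 199.  54.]
 [524. 191.  54.]]
expected [array([522., 192.,  54.]), array([493., 199.,  54.])]
```

Request:
{"fn": "drive_tool", "kwargs": {
  "dp": [
    [0, 0, -0.02],
    [0, 0, -0.04],
    [0, 0, -0.06],
    [0, 0, -0.08],
    [0, 0, -0.08],
    [0, 0, -0.08],
    [0, 0, -0.08],
    [0, 0, -0.08]
  ],
  "turn": [
    [0, 0, 0],
    [0, 0, 0],
    [0, 0, 0],
    [0, 0, 0],
    [0, 0, 0],
    [0, 0, 0],
    [0, 0, 0],
    [0, 0, 0]
  ],
  "fingers": [255, 255, 255, 255, 255, 255, 255, 255]
}}

```text
clock: 6.3
position: [0.4931, 0.1369, 0.0592]
ee_rot: [[-0.24, -0.009, 0.971], [-0.971, -0.002, -0.24], [0.004, -1.0, -0.008]]
contact_force: [-0.1, -0.4, 0.4]
finger_gap: 0.006
```

Request:
{"fn": "drive_tool", "kwargs": {
  "dp": [
    [0, 0, -0.02],
    [0, 0, -0.04],
    [0, 0, -0.06],
    [0, 0, -0.08],
    [0, 0, -0.1],
    [0, 0, -0.1],
    [0, 0, -0.1],
    [0, 0, -0.1]
  ],
  "turn": [
    [0, 0, 0],
    [0, 0, 0],
    [0, 0, 0],
    [0, 0, 0],
    [0, 0, 0],
    [0, 0, 0],
    [0, 0, 0],
    [0, 0, 0]
  ],
  "fingers": [255, 255, 255, 255, 255, 255, 255, 255]
}}

```text
clock: 6.97
position: [0.4931, 0.1369, 0.0552]
ee_rot: [[-0.24, -0.009, 0.971], [-0.971, -0.002, -0.24], [0.004, -1.0, -0.008]]
contact_force: [0.0, -0.7, 0.4]
finger_gap: 0.002
```

```bash
python3 - <<'E'
from h import *
s=env.read_state();p=s["position"];cd=env.calibration("side");cs=env.calibration("scene")
d=env.snapshot("side");e=env.snapshot("scene")
def crop(im,cal,c,r=30):
    x,y=c;g=cv2.resize(cv2.convertScaleAbs(im[y-r:y+r,x-r:x+r],alpha=1.7),(400,400),interpolation=cv2.INTER_NEAREST)
    for q,col in ((p+[0,0,-.014],(255,0,0)),(p,(0,255,0)),(np.array([.4935,.1375,.054]),(0,0,255))):
        u=(proj(cal,q)[0]-[x-r-.5,y-r-.5])*400/(2*r);cv2.circle(g,tuple(int(k) for k in u),4,col,1)
    return g
cv2.imwrite("pics/t3.png",np.hstack([crop(d,cd,(314,305)),crop(e,cs,(212,270))])[:,:,::-1])
E
```

```text
(no output)
```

View pics/t3.png

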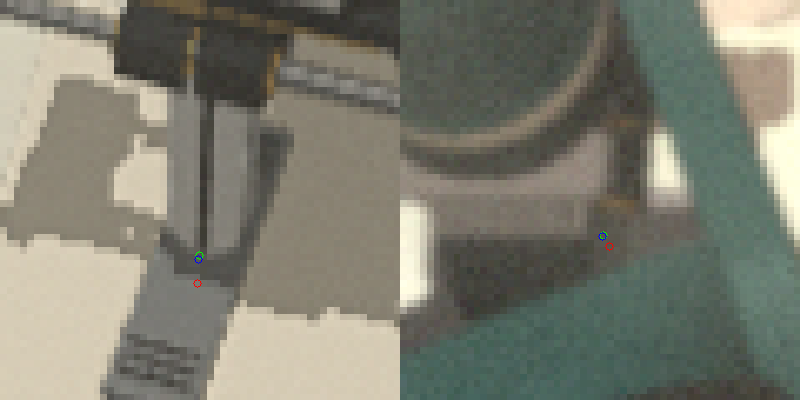

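Request:
{"fn": "drive_tool", "kwargs": {
  "dp": [
    [0, 0, -0.02],
    [0, 0, -0.04],
    [0, 0, -0.05],
    [0, 0, -0.06],
    [0, 0, -0.07],
    [0, 0, -0.08],
    [0, 0, -0.08],
    [0, 0, -0.08]
  ],
  "turn": [
    [0, 0, 0],
    [0, 0, 0],
    [0, 0, 0],
    [0, 0, 0],
    [0, 0, 0],
    [0, 0, 0],
    [0, 0, 0],
    [0, 0, 0]
  ],
  "fingers": [255, 255, 255, 255, 255, 255, 255, 255]
}}

```text
clock: 7.73
position: [0.4931, 0.1368, 0.052]
ee_rot: [[-0.24, -0.009, 0.971], [-0.971, -0.002, -0.24], [0.004, -1.0, -0.008]]
contact_force: [0.1, 0.4, 0.1]
finger_gap: 0.005
```

Request:
{"fn": "drive_tool", "kwargs": {
  "dp": [
    [0, 0, -0.02],
    [0, 0, -0.04],
    [0, 0, -0.05],
    [0, 0, -0.06],
    [0, 0, -0.07],
    [0, 0, -0.08],
    [0, 0, -0.08],
    [0, 0, -0.08]
  ],
  "turn": [
    [0, 0, 0],
    [0, 0, 0],
    [0, 0, 0],
    [0, 0, 0],
    [0, 0, 0],
    [0, 0, 0],
    [0, 0, 0],
    [0, 0, 0]
  ],
  "fingers": [255, 255, 255, 255, 255, 255, 255, 255]
}}

```text
clock: 8.4
position: [0.4931, 0.1369, 0.0488]
ee_rot: [[-0.24, -0.009, 0.971], [-0.971, -0.002, -0.24], [0.004, -1.0, -0.008]]
contact_force: [-0.2, -0.1, -0.6]
finger_gap: 0.005
```

```bash
python3 - <<'E'
from h import *
s=env.read_state();p=s["position"];print(s["contact_force"],s["effort"].round(2));cd=env.calibration("side")
d=env.snapshot("side")
x,y,r=314,305,25
g=cv2.resize(cv2.convertScaleAbs(d[y-r:y+r,x-r:x+r],alpha=1.7),(500,500),interpolation=cv2.INTER_NEAREST)
for q,col in ((p+[0,0,-.014],(255,0,0)),(p,(0,255,0)),(np.array([.4935,.1375,.054]),(0,0,255))):
    u=(proj(cd,q)[0]-[x-r-.5,y-r-.5])*10;cv2.circle(g,tuple(int(k) for k in u),4,col,1)
cv2.imwrite("pics/t4.png",g[:,:,::-1])
E
```

```text
[-0.20298391 -0.06171819 -0.60192843] [-0.000e+00 -3.187e+01 -2.815e+01  7.000e-02  2.000e-02 -0.000e+00]
```

View pics/t4.png

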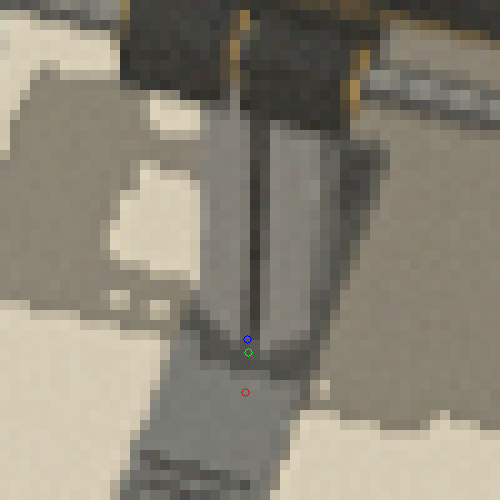

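Request:
{"fn": "drive_tool", "kwargs": {
  "dp": [
    [0, 0, -0.02],
    [0, 0, -0.03],
    [0, 0, -0.04],
    [0, 0, -0.05],
    [0, 0, -0.05],
    [0, 0, -0.05],
    [0, 0, -0.05],
    [0, 0, -0.05]
  ],
  "turn": [
    [0, 0, 0],
    [0, 0, 0],
    [0, 0, 0],
    [0, 0, 0],
    [0, 0, 0],
    [0, 0, 0],
    [0, 0, 0],
    [0, 0, 0]
  ],
  "fingers": [255, 255, 255, 255, 255, 255, 255, 255]
}}

```text
clock: 9.12
position: [0.4931, 0.1368, 0.0468]
ee_rot: [[-0.24, -0.009, 0.971], [-0.971, -0.002, -0.24], [0.004, -1.0, -0.008]]
contact_force: [-0.3, -0.4, 0.6]
finger_gap: 0.005
```

Request:
{"fn": "drive_tool", "kwargs": {
  "dp": [
    [0, 0, -0.01],
    [0, 0, -0.02],
    [0, 0, -0.03],
    [0, 0, -0.04],
    [0, 0, -0.05],
    [0, 0, -0.05],
    [0, 0, -0.05],
    [0, 0, -0.05]
  ],
  "turn": [
    [0, 0, 0],
    [0, 0, 0],
    [0, 0, 0],
    [0, 0, 0],
    [0, 0, 0],
    [0, 0, 0],
    [0, 0, 0],
    [0, 0, 0]
  ],
  "fingers": [255, 255, 255, 255, 255, 255, 255, 255]
}}

```text
clock: 9.78
position: [0.4931, 0.1369, 0.0448]
ee_rot: [[-0.24, -0.009, 0.971], [-0.971, -0.002, -0.24], [0.004, -1.0, -0.008]]
contact_force: [-0.5, -0.5, -0.1]
finger_gap: 0.002
```

Request:
{"fn": "drive_tool", "kwargs": {
  "dp": [
    [0, 0, -0.01],
    [0, 0, -0.02],
    [0, 0, -0.03],
    [0, 0, -0.04],
    [0, 0, -0.05],
    [0, 0, -0.05],
    [0, 0, -0.05],
    [0, 0, -0.05]
  ],
  "turn": [
    [0, 0, 0],
    [0, 0, 0],
    [0, 0, 0],
    [0, 0, 0],
    [0, 0, 0],
    [0, 0, 0],
    [0, 0, 0],
    [0, 0, 0]
  ],
  "fingers": [255, 255, 255, 255, 255, 255, 255, 255]
}}

```text
clock: 10.45
position: [0.4932, 0.1368, 0.0438]
ee_rot: [[-0.24, -0.009, 0.971], [-0.971, -0.002, -0.24], [0.004, -1.0, -0.008]]
contact_force: [-2.9, 0.2, 5.5]
finger_gap: 0.004
```

Request:
{"fn": "drive_tool", "kwargs": {
  "dp": [
    [0, 0, 0.4],
    [0, 0, 0.4],
    [0, 0, 0.4],
    [0, 0, 0.4],
    [0, 0, 0.4],
    [0, 0, 0.3],
    [0, 0, 0.1],
    [0, 0, -0.09]
  ],
  "turn": [
    [0, 0, 0],
    [0, 0, 0],
    [0, 0, 0],
    [0, 0, 0],
    [0, 0, 0],
    [0, 0, 0],
    [0, 0, 0],
    [0, 0, 0]
  ],
  "fingers": [255, 110, 110, 110, 110, 110, 110, 110]
}}

```text
clock: 11.12
position: [0.4928, 0.1368, 0.0381]
ee_rot: [[-0.24, -0.01, 0.971], [-0.971, -0.002, -0.24], [0.005, -1.0, -0.009]]
contact_force: [-0.1, -0.5, 0.5]
finger_gap: 0.465
```

Request:
{"fn": "drive_tool", "kwargs": {
  "dp": [
    [0, 0, 0],
    [0, 0, 0],
    [0, 0, 0],
    [0, 0, 0],
    [0, 0, 0],
    [0, 0, 0],
    [0, 0, 0],
    [0, 0, 0]
  ],
  "turn": [
    [0, 0, 0],
    [0, 0, 0],
    [0, 0, 0],
    [0, 0, 0],
    [0, 0, 0],
    [0, 0, 0],
    [0, 0, 0],
    [0, 0, 0]
  ],
  "fingers": [110, 255, 255, 255, 255, 255, 255, 255]
}}

```text
clock: 11.78
position: [0.493, 0.1368, 0.0391]
ee_rot: [[-0.24, -0.009, 0.971], [-0.971, -0.002, -0.24], [0.005, -1.0, -0.008]]
contact_force: [0.8, 0.5, -1.0]
finger_gap: 0.318
```

```bash
python3 - <<'E'
from h import *
cd=env.calibration("side")
print((plane(cd,[[260+(490/.816-560)/3,240+257/.816/3],[260+(725/.816-560)/3,240+303/.816/3]],.048)*1000).round())
E
```

```text
[[571. 221.  48.]
 [377. 248.  48.]]
```

Request:
{"fn": "drive_tool", "kwargs": {
  "dp": [
    [0, 0, 0.3],
    [0, 0.3, 0.5],
    [0, 0.6, 0.5],
    [0, 0.9, 0.5],
    [0, 1.2, 0.5],
    [0, 1.5, 0.5],
    [0, 1.75, 0.5],
    [0, 1.75, 0.5]
  ],
  "turn": [
    [0, 0, 0],
    [0, 0, 0.4],
    [0, 0, 0.8],
    [0, 0, 1.2],
    [0, 0, 1.6],
    [0, 0, 2],
    [0, 0, 2],
    [0, 0, 2]
  ],
  "fingers": [255, 255, 255, 255, 255, 255, 255, 255]
}}

```text
clock: 12.45
position: [0.4926, 0.2092, 0.0587]
ee_rot: [[-0.03, -0.009, 0.999], [-1.0, -0.004, -0.03], [0.004, -1.0, -0.009]]
contact_force: [-0.1, -0.7, 0.1]
finger_gap: 0.317
```

Request:
{"fn": "drive_tool", "kwargs": {
  "dp": [
    [0, 0.08, -0.3],
    [0, 0.08, -0.45],
    [0, 0.08, -0.48],
    [0, 0.08, -0.48],
    [0, 0.08, -0.48],
    [0, 0.08, -0.48],
    [0, 0.08, -0.48],
    [0, 0.08, 0]
  ],
  "turn": [
    [0, 0, 0],
    [0, 0, 0],
    [0, 0, 0],
    [0, 0, 0],
    [0, 0, 0],
    [0, 0, 0],
    [0, 0, 0],
    [0, 0, 0]
  ],
  "fingers": [255, 255, 255, 110, 110, 110, 110, 110]
}}

```text
clock: 13.12
position: [0.4902, 0.2088, 0.0555]
ee_rot: [[-0.034, -0.016, 0.999], [-0.999, -0.007, -0.034], [0.007, -1.0, -0.016]]
contact_force: [-1.6, -0.7, 0.4]
finger_gap: 0.561
```

Request:
{"fn": "drive_tool", "kwargs": {
  "dp": [
    [0, 0.5, 1],
    [0, 1, 2],
    [0, 1.6, 2],
    [0, 2.2, 2],
    [0, 2.8, 2],
    [0, 3, 2],
    [0, 3, 2],
    [0, 3, 2]
  ],
  "turn": [
    [0, 0, 0],
    [0, 0, 0],
    [-1, 0, 0],
    [-2, 0, 0],
    [-3, 0, 0],
    [-4, 0, 0],
    [-5, 0, 0],
    [-6, 0, 0]
  ],
  "fingers": [110, 110, 110, 110, 110, 110, 110, 110]
}}

```text
clock: 13.78
position: [0.4932, 0.3316, 0.1401]
ee_rot: [[-0.033, -0.006, 0.999], [-0.804, -0.594, -0.03], [0.594, -0.805, 0.015]]
contact_force: [0.6, -0.0, -0.5]
finger_gap: 0.568
```

```bash
python3 - <<'E'
from h import *
cd,cs,cw=[env.calibration(n) for n in ("side","scene","wrist")]
s=env.read_state();print(s["position"],s["ee_rot"].round(3).tolist(),s["joint_positions"].round(0))
d=env.snapshot("side");w=env.snapshot("wrist");e=env.snapshot("scene")
for n,i in(("d5",d),("w5",w),("e5",e)): cv2.imwrite(f"pics/{n}.png",i[:,:,::-1])
pc=np.array([.4925,.2125,.054])
u=proj(cs,pc)[0].round().astype(int);v=proj(cd,pc)[0].round().astype(int);print(u,v,proj(cw,pc))
def crop(im,c,r): return cv2.resize(cv2.convertScaleAbs(im[c[1]-r:c[1]+r,c[0]-r:c[0]+r],alpha=1.5),(400,400),interpolation=cv2.INTER_CUBIC)
cv2.imwrite("pics/v5.png",np.hstack([crop(d,v,50),crop(e,u,50)])[:,:,::-1])
E
```

```text
[0.49316377 0.33164747 0.14005669] [[-0.033, -0.006, 0.999], [-0.804, -0.594, -0.03], [0.594, -0.805, 0.015]] [ 43.  32.  59. -28. 114.  39.]
[180 283] [312 343] [[280.67094911 239.03951688]]
```

View pics/v5.png

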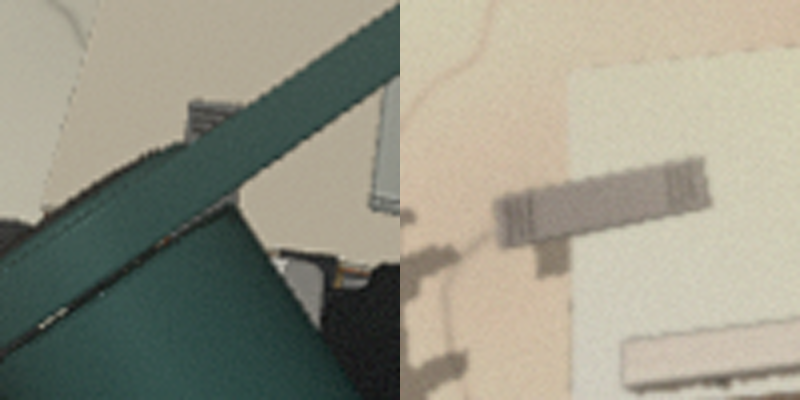

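The right panel (scene view) shows the packer lying with about 40 mm out over the +y edge of the tiles. I'll measure it there before gripping.

```bash
python3 - <<'E'
from h import *
cs=env.calibration("scene");e=cv2.imread("pics/e5.png")[:,:,::-1].copy()
g=cv2.cvtColor(e,cv2.COLOR_RGB2HSV);print(g[283,[160,170,180,190,200,150]].tolist(),g[[270,300],[190,190]].tolist())
c=blob(e,(0,0,60),(179,80,112),(148,262,212,296));r=rect(plane(cs,c,.054));print(r,len(c))
P=plane(cs,c,.054);print(P[P[:,1].argmax()],P[P[:,1].argmin()],proj(cs,[.4925,.2125,.054]))
E
```

```text
[[16, 37, 90], [15, 37, 96], [14, 39, 99], [16, 39, 99], [18, 37, 90], [17, 55, 135]] [[25, 34, 137], [24, 26, 138]]
(array([488.1, 211.7]), array([121.7,  39.1]), 87.9) 128
[0.48362148 0.27220053 0.054     ] [0.47979672 0.15112589 0.054     ] [[179.56316039 283.01742933]]
```

Request:
{"fn": "drive_tool", "kwargs": {
  "dp": [
    [0, -0.4, -0.5],
    [0, -0.8, -1],
    [0, -1.2, -1.5],
    [0, -1.6, -2],
    [0, -1.9, -2.4],
    [0, -2.12, -2.7],
    [0, -2.12, -2.7],
    [0, -2.12, -2.7]
  ],
  "turn": [
    [0, 0.1, 0],
    [0, 0.15, 0],
    [0, 0.15, 0],
    [0, 0.15, 0],
    [0, 0.15, 0],
    [0, 0.15, 0],
    [0, 0.15, 0],
    [0, 0.15, 0]
  ],
  "fingers": [110, 110, 110, 110, 110, 110, 110, 110]
}}

```text
clock: 14.6
position: [0.4935, 0.2439, 0.0327]
ee_rot: [[-0.027, -0.022, 0.999], [-0.807, -0.589, -0.035], [0.59, -0.808, -0.001]]
contact_force: [0.4, -0.5, -0.4]
finger_gap: 0.569
```

```bash
python3 - <<'E'
from h import *
cw=env.calibration("wrist");s=env.read_state();p=s["position"];R=s["ee_rot"];print(p,R.round(3).tolist(),s["contact_force"])
w=env.snapshot("wrist");cv2.imwrite("pics/w6raw.png",w[:,:,::-1])
g=cv2.convertScaleAbs(w,alpha=1.3)
q=np.array([[.4923+a,y,.054] for a in(-.015,.015) for y in(.272,.152)]);t=p-.010*R[:,1]
for X,col in [(k,(0,0,255)) for k in q]+[(t+z*R[:,2],(255,0,0)) for z in(-.027,.027)]+[(np.array([.4923,.261,.054]),(0,255,0))]:
    u=proj(cw,X)[0];print(u.round(0));cv2.circle(g,tuple(int(k) for k in u),4,col,1)
cv2.imwrite("pics/w6.png",g[:,:,::-1])
E
```

```text
[0.49346685 0.24394273 0.03266699] [[-0.027, -0.022, 0.999], [-0.807, -0.589, -0.035], [0.59, -0.808, -0.001]] [ 0.43831594 -0.54824986 -0.40054751]
[248. 245.]
[264. 326.]
[303. 244.]
[300. 326.]
[236. 247.]
[323. 247.]
[276. 256.]
```

View pics/w6.png

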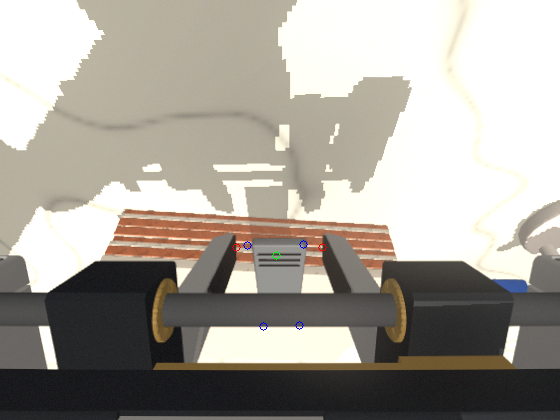

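Request:
{"fn": "drive_tool", "kwargs": {
  "dp": [
    [0, 0, 0],
    [0, 0, 0],
    [0, 0, 0],
    [0, 0, 0],
    [0, 0, 0],
    [0, 0, 0],
    [0, 0, 0],
    [0, 0, 0]
  ],
  "turn": [
    [0, 0, 0],
    [0, 0, 0],
    [0, 0, 0],
    [0, 0, 0],
    [0, 0, 0],
    [0, 0, 0],
    [0, 0, 0],
    [0, 0, 0]
  ],
  "fingers": [255, 255, 255, 255, 255, 255, 255, 255],
  "force": 30
}}

```text
clock: 15.32
position: [0.4933, 0.2457, 0.0315]
ee_rot: [[-0.024, -0.02, 1.0], [-0.806, -0.591, -0.031], [0.591, -0.807, -0.002]]
contact_force: [-0.0, 0.7, 1.9]
finger_gap: 0.313
```

Request:
{"fn": "drive_tool", "kwargs": {
  "dp": [
    [0, 0, 0.3],
    [0, 0, 0.6],
    [0, 0, 0.9],
    [0, 0, 1.2],
    [0, 0, 1.5],
    [0, 0, 1.5],
    [0, 0, 1.5],
    [0, 0, 1.5]
  ],
  "turn": [
    [0, 0, 0],
    [0, 0, 0],
    [0, 0, 0],
    [0, 0, 0],
    [0, 0, 0],
    [0, 0, 0],
    [0, 0, 0],
    [0, 0, 0]
  ],
  "fingers": [255, 255, 255, 255, 255, 255, 255, 255]
}}

```text
clock: 15.98
position: [0.4929, 0.2452, 0.091]
ee_rot: [[-0.024, -0.021, 0.999], [-0.806, -0.591, -0.032], [0.591, -0.806, -0.003]]
contact_force: [-0.3, -0.1, -1.3]
finger_gap: 0.312
```

Request:
{"fn": "drive_tool", "kwargs": {
  "dp": [
    [0.3, -0.9, 0.1],
    [0.6, -1.8, 0.2],
    [0.9, -2.7, 0.2],
    [1.2, -3.6, 0.2],
    [1.5, -4.5, 0.2],
    [1.8, -5.4, 0.2],
    [2.1, -6.3, 0.2],
    [2.4, -7.2, 0.2]
  ],
  "turn": [
    [0, 0, 0],
    [0, 0, 0],
    [0, 0, 0],
    [0, 0, 0],
    [0, 0, 0],
    [0, 0, 0],
    [0, 0, 0],
    [0, 0, 0]
  ],
  "fingers": [255, 255, 255, 255, 255, 255, 255, 255]
}}

```text
clock: 16.65
position: [0.5886, -0.0446, 0.098]
ee_rot: [[-0.022, -0.023, 0.999], [-0.806, -0.591, -0.032], [0.592, -0.806, -0.005]]
contact_force: [0.4, 0.3, 0.5]
finger_gap: 0.315
```

Request:
{"fn": "drive_tool", "kwargs": {
  "dp": [
    [0.2, -0.6, 0],
    [0.4, -1.2, -0.2],
    [0.6, -1.8, -0.6],
    [0.75, -2.3, -1],
    [0.75, -2.6, -1.2],
    [0.75, -2.6, -1.4],
    [0.75, -2.6, -1.4],
    [0.75, -2.6, -1.4]
  ],
  "turn": [
    [0, 0, 0],
    [0, 0, 0],
    [0, 0, 0],
    [0, 0, 0],
    [0, 0, 0],
    [0, 0, 0],
    [0, 0, 0],
    [0, 0, 0]
  ],
  "fingers": [255, 255, 255, 255, 255, 255, 255, 255]
}}

```text
clock: 17.32
position: [0.6186, -0.1458, 0.0426]
ee_rot: [[-0.022, -0.022, 1.0], [-0.806, -0.591, -0.031], [0.591, -0.806, -0.004]]
contact_force: [-0.8, 0.1, -0.5]
finger_gap: 0.313
```

```bash
python3 - <<'E'
from h import *
cd,cs,cw=[env.calibration(n) for n in ("side","scene","wrist")]
s=env.read_state();p=s["position"];print(p,s["ee_rot"].round(3).tolist(),s["contact_force"])
d=env.snapshot("side");w=env.snapshot("wrist");e=env.snapshot("scene")
for n,i in(("d7",d),("w7",w),("e7",e)): cv2.imwrite(f"pics/{n}.png",i[:,:,::-1])
pc=p+[-.001,-.033,.0195];u=np.array([.036,.999,0]);v=np.array([.999,-.036,0])
g=[cv2.convertScaleAbs(i,alpha=1.5) for i in (d,w,e)]
K=np.array([pc+a*.06*u+b*.015*v+[0,0,.003] for a,b in((1,1),(1,-1),(-1,-1),(-1,1))])
G=np.array([[.615,-.281,.066],[.585,-.2799,.066],[.645,-.2821,.066]])
for im,c in zip(g,(cd,cw,cs)):
    for X,col in ((K,(0,0,255)),(G,(255,0,0))):
        for q in proj(c,X): cv2.circle(im,tuple(int(k) for k in q.round()),2,col,1)
def crop(im,c,r): c=proj(*c)[0].round().astype(int);c=np.clip(c,r,[560-r,420-r]);return cv2.resize(im[c[1]-r:c[1]+r,c[0]-r:c[0]+r],(400,400),interpolation=cv2.INTER_CUBIC)
pn=pc-.05*u
cv2.imwrite("pics/v7.png",np.hstack([crop(g[0],(cd,pn),50),crop(g[1],(cw,pn),130)])[:,:,::-1])
E
```

```text
[ 0.6185513  -0.14577649  0.04255692] [[-0.022, -0.022, 1.0], [-0.806, -0.591, -0.031], [0.591, -0.806, -0.004]] [-0.81119578  0.08772236 -0.49053493]
```

View pics/v7.png

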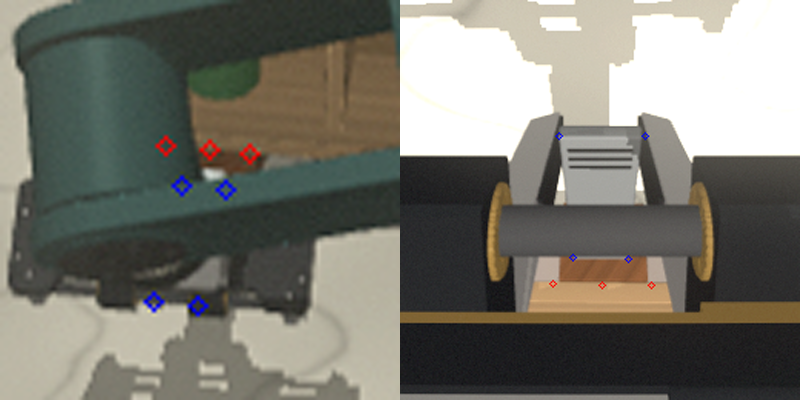

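Request:
{"fn": "drive_tool", "kwargs": {
  "dp": [
    [0, -0.3, -0.04],
    [0, -0.6, -0.04],
    [-0.02, -0.8, -0.04],
    [-0.02, -1, -0.04],
    [-0.02, -1.2, -0.04],
    [-0.03, -1.35, -0.04],
    [-0.03, -1.5, -0.04],
    [-0.03, -1.5, -0.04]
  ],
  "turn": [
    [0, 0, 0],
    [0, 0, 0],
    [0, 0, 0],
    [0, 0, 0],
    [0, 0, 0],
    [0, 0, 0],
    [0, 0, 0],
    [0, 0, 0]
  ],
  "fingers": [255, 255, 255, 255, 255, 255, 255, 255]
}}

```text
clock: 18.13
position: [0.6176, -0.2082, 0.0417]
ee_rot: [[-0.025, -0.022, 0.999], [-0.806, -0.591, -0.033], [0.592, -0.806, -0.003]]
contact_force: [-0.9, -0.0, -0.2]
finger_gap: 0.318
```

Request:
{"fn": "drive_tool", "kwargs": {
  "dp": [
    [0, -0.06, 0],
    [0, -0.12, 0],
    [0, -0.18, 0],
    [0, -0.24, 0],
    [0, -0.3, 0],
    [0, -0.36, 0],
    [0, -0.42, 0],
    [0, -0.42, 0]
  ],
  "turn": [
    [0, 0, 0],
    [0, 0, 0],
    [0, 0, 0],
    [0, 0, 0],
    [0, 0, 0],
    [0, 0, 0],
    [0, 0, 0],
    [0, 0, 0]
  ],
  "fingers": [255, 255, 255, 255, 255, 255, 255, 255]
}}

```text
clock: 18.8
position: [0.6178, -0.224, 0.0416]
ee_rot: [[-0.024, -0.021, 0.999], [-0.806, -0.591, -0.032], [0.592, -0.806, -0.003]]
contact_force: [-0.5, 0.3, -0.1]
finger_gap: 0.315
```

Request:
{"fn": "drive_tool", "kwargs": {
  "dp": [
    [0, -0.06, 0],
    [0, -0.12, 0],
    [0, -0.18, 0],
    [0, -0.24, 0],
    [0, -0.3, 0],
    [0, -0.36, 0],
    [0, -0.42, 0],
    [0, -0.42, 0]
  ],
  "turn": [
    [0, 0, 0],
    [0, 0, 0],
    [0, 0, 0],
    [0, 0, 0],
    [0, 0, 0],
    [0, 0, 0],
    [0, 0, 0],
    [0, 0, 0]
  ],
  "fingers": [255, 255, 255, 255, 255, 255, 255, 255]
}}

```text
clock: 19.47
position: [0.6178, -0.2409, 0.0417]
ee_rot: [[-0.024, -0.021, 0.999], [-0.806, -0.591, -0.032], [0.592, -0.806, -0.003]]
contact_force: [1.1, 0.5, -0.0]
finger_gap: 0.316
```

Request:
{"fn": "drive_tool", "kwargs": {
  "dp": [
    [0, -0.12, 0],
    [-0.01, -0.24, 0],
    [-0.01, -0.36, 0],
    [-0.02, -0.48, 0],
    [-0.02, -0.6, 0],
    [-0.02, -0.72, 0],
    [-0.03, -0.84, 0],
    [-0.03, -0.84, 0]
  ],
  "turn": [
    [0, 0, 0],
    [0, 0, 0],
    [0, 0, 0],
    [0, 0, 0],
    [0, 0, 0],
    [0, 0, 0],
    [0, 0, 0],
    [0, 0, 0]
  ],
  "fingers": [255, 255, 255, 255, 255, 255, 255, 255]
}}

```text
clock: 20.13
position: [0.6164, -0.2751, 0.0417]
ee_rot: [[-0.025, -0.022, 0.999], [-0.806, -0.591, -0.033], [0.592, -0.806, -0.003]]
contact_force: [0.1, -0.4, -0.4]
finger_gap: 0.315
```

```bash
python3 - <<'E'
from h import *
cw=env.calibration("wrist");s=env.read_state();p=s["position"];print(p,s["contact_force"])
w=env.snapshot("wrist");cv2.imwrite("pics/w8raw.png",w[:,:,::-1])
# rear end of packer: brightness profile down its middle column, and predicted rows
rear=p+[-.001,-.033,.0225]+.06*np.array([.036,.999,0]);u=proj(cw,rear)[0];print("pred rear",u)
x=int(round(u[0]));g=cv2.cvtColor(w,cv2.COLOR_RGB2GRAY)
for c in (x-8,x,x+8): print(c,[int(v) for v in g[int(u[1])-20:int(u[1])+30,c]])
for y in (.09,.06,.03,.02,0): print(y,proj(cw,[.616,-.281+y,.063]).round(0),end=' ')
E
```

```text
[ 0.61638952 -0.27508005  0.04167566] [ 0.10064769 -0.41592093 -0.38439006]
pred rear [280.01730713 247.74364339]
272 [86, 86, 85, 86, 87, 85, 84, 83, 83, 80, 78, 78, 77, 78, 77, 76, 83, 85, 89, 90, 95, 109, 126, 125, 120, 122, 119, 120, 119, 100, 38, 55, 94, 120, 111, 81, 39, 80, 120, 119, 98, 36, 78, 118, 119, 118, 105, 76, 76, 76]
280 [82, 81, 79, 80, 80, 81, 79, 79, 81, 82, 82, 81, 81, 78, 78, 77, 86, 87, 90, 90, 93, 109, 126, 126, 120, 121, 121, 121, 120, 99, 39, 56, 92, 119, 112, 80, 38, 80, 119, 118, 99, 35, 80, 119, 120, 120, 106, 76, 74, 75]
288 [84, 84, 84, 83, 79, 81, 81, 80, 80, 78, 80, 80, 80, 78, 78, 78, 86, 87, 90, 90, 95, 108, 126, 127, 119, 120, 121, 120, 120, 102, 40, 58, 94, 120, 111, 83, 39, 80, 120, 120, 99, 37, 68, 106, 119, 119, 119, 120, 105, 75]
0.09 [[272. 166.]] 0.06 [[275. 214.]] 0.03 [[277. 249.]] 0.02 [[278. 259.]] 0 [[279. 276.]]
```

Request:
{"fn": "drive_tool", "kwargs": {
  "dp": [
    [0, -0.08, 0],
    [0, -0.16, 0],
    [0, -0.16, 0],
    [0, -0.16, -0.02],
    [0, -0.16, -0.04],
    [0, -0.16, -0.04],
    [0, -0.16, -0.04],
    [0, -0.16, -0.04]
  ],
  "turn": [
    [0, 0, 0],
    [0, 0, 0],
    [0, 0, 0],
    [0, 0, 0],
    [0, 0, 0],
    [0, 0, 0],
    [0, 0, 0],
    [0, 0, 0]
  ],
  "fingers": [255, 255, 255, 255, 255, 255, 255, 255]
}}

```text
clock: 20.85
position: [0.6167, -0.2802, 0.04]
ee_rot: [[-0.024, -0.021, 0.999], [-0.806, -0.591, -0.032], [0.591, -0.806, -0.003]]
contact_force: [0.7, 0.1, 0.0]
finger_gap: 0.315
```

Request:
{"fn": "drive_tool", "kwargs": {
  "dp": [
    [0, 0, 0],
    [0, 0, 0],
    [0, 0, 0],
    [0, 0, 0],
    [0, 0, 0],
    [0, 0, 0],
    [0, 0, 0],
    [0, 0, 0]
  ],
  "turn": [
    [0, 0, 0],
    [0, 0, 0],
    [0, 0, 0],
    [0, 0, 0],
    [0, 0, 0],
    [0, 0, 0],
    [0, 0, 0],
    [0, 0, 0]
  ],
  "fingers": [160, 145, 130, 110, 100, 100, 100, 100]
}}

```text
clock: 21.52
position: [0.6167, -0.2804, 0.04]
ee_rot: [[-0.024, -0.021, 0.999], [-0.806, -0.591, -0.032], [0.592, -0.806, -0.003]]
contact_force: [0.3, 1.0, 0.8]
finger_gap: 0.609
```

Request:
{"fn": "drive_tool", "kwargs": {
  "dp": [
    [0, 0.2, 0],
    [0, 0.5, 0],
    [0, 0.9, 0],
    [0, 1.3, 0],
    [0, 1.8, 0.2],
    [0, 2.3, 0.6],
    [0, 2.8, 1],
    [0, 2.8, 1]
  ],
  "turn": [
    [0, 0, 0],
    [0, 0, 0],
    [0, 0, 0],
    [0, 0, 0],
    [0, 0, 0],
    [0, 0, 0],
    [0, 0, 0],
    [0, 0, 0]
  ],
  "fingers": [100, 100, 100, 100, 100, 100, 100, 100]
}}

```text
clock: 22.18
position: [0.6194, -0.1641, 0.0838]
ee_rot: [[-0.024, -0.013, 1.0], [-0.806, -0.591, -0.027], [0.591, -0.807, 0.004]]
contact_force: [-0.1, 0.2, 0.9]
finger_gap: 0.607
```

```bash
python3 - <<'E'
from h import *
cw,cd=env.calibration("wrist"),env.calibration("side");s=env.read_state();print(s["position"],s["contact_force"])
w=env.snapshot("wrist");d=env.snapshot("side");cv2.imwrite("pics/w9raw.png",w[:,:,::-1]);cv2.imwrite("pics/d9raw.png",d[:,:,::-1])
X=np.array([[.616+a,-.257,.062] for a in(-.015,.015)]+[[.616+a,-.281,.062] for a in(-.015,.015)])
u=proj(cw,X);print(u.round(1).tolist())
c=u.mean(0).round().astype(int);r=60;y0=c[1]-r;x0=c[0]-r
g=cv2.resize(cv2.convertScaleAbs(w[y0:y0+2*r,x0:x0+2*r],alpha=1.4),(480,480),interpolation=cv2.INTER_NEAREST)
print("crop origin",x0,y0)
v=proj(cd,X[0])[0].round().astype(int)
h=cv2.resize(cv2.convertScaleAbs(d[v[1]-40:v[1]+40,v[0]-25:v[0]+28],alpha=1.6),(318,480),interpolation=cv2.INTER_NEAREST)
print("side origin",v-[25,40],proj(cd,X).round(1).tolist())
cv2.imwrite("pics/v9.png",np.hstack([g,h])[:,:,::-1])
E
```

```text
[ 0.61941617 -0.16412126  0.08375174] [-0.11062705  0.21386589  0.90452721]
[[262.2, 280.1], [294.3, 279.6], [263.8, 291.6], [294.0, 291.2]]
crop origin 219 226
side origin [256 156] [[281.0, 195.5], [270.2, 194.9], [281.8, 190.3], [271.2, 189.7]]
```

View pics/v9.png

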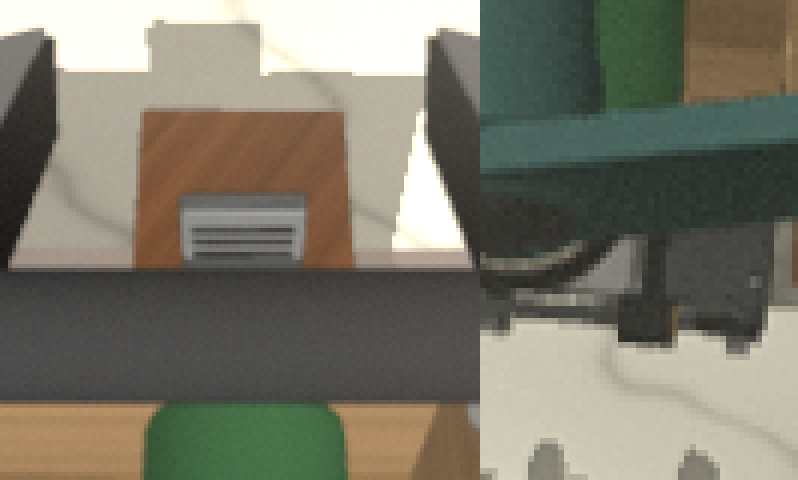

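Request:
{"fn": "drive_tool", "kwargs": {
  "dp": [
    [-0.3, 0.9, 0.3],
    [-0.8, 1.8, 0.6],
    [-1.6, 2.6, 0.9],
    [-2.4, 3.4, 1.2],
    [-3.2, 4.2, 1.5],
    [-4, 5, 1.8],
    [-4.8, 5.8, 2],
    [-5, 6, 2]
  ],
  "turn": [
    [0, 0, 0],
    [0, 0, 0],
    [0, 0, 0],
    [0, 0, 0],
    [0, 0, 0],
    [0, 0, 0],
    [0, 0, 0],
    [0, 0, 0]
  ],
  "fingers": [100, 100, 100, 100, 100, 100, 100, 100]
}}

```text
clock: 22.95
position: [0.4148, 0.0721, 0.1599]
ee_rot: [[-0.025, -0.022, 0.999], [-0.806, -0.591, -0.033], [0.592, -0.806, -0.003]]
contact_force: [0.2, 1.0, -0.2]
finger_gap: 0.607
```

```bash
python3 - <<'E'
from h import *
cd=env.calibration("side");s=env.read_state();print(s["position"],s["contact_force"])
d=env.snapshot("side");cv2.imwrite("pics/d10.png",d[:,:,::-1]);w9=cv2.imread("pics/w9raw.png")
g=cv2.cvtColor(d,cv2.COLOR_RGB2GRAY)
for y in(.03,.024,.015,0): print(y,proj(cd,[[.601,-.281+y,.062],[.631,-.281+y,.062],[.616,-.281+y,.056]]).round(1).tolist())
for c in (266,269,272,274,276,278,280,282,285): print(c,g[180:206,c].tolist())
# wrist rear top edge of the last picture
gw=cv2.cvtColor(w9,cv2.COLOR_BGR2GRAY)
for c in (268,278,290): print(c,gw[270:294,c].tolist())
E
```

```text
[0.41479465 0.07210319 0.1599373 ] [ 0.21197568  0.98159248 -0.24557834]
0.03 [[280.8, 196.8], [270.0, 196.2], [275.4, 198.2]]
0.024 [[281.0, 195.5], [270.2, 194.9], [275.6, 196.9]]
0.015 [[281.3, 193.5], [270.6, 192.9], [276.0, 194.9]]
0 [[281.8, 190.3], [271.2, 189.7], [276.5, 191.7]]
266 [69, 70, 67, 66, 70, 72, 69, 78, 80, 82, 83, 83, 83, 82, 83, 83, 83, 83, 84, 80, 82, 82, 81, 79, 107, 126]
269 [71, 70, 68, 66, 65, 67, 71, 70, 63, 53, 47, 50, 51, 52, 51, 56, 58, 57, 54, 58, 70, 76, 77, 77, 107, 124]
272 [69, 70, 68, 67, 66, 72, 72, 70, 64, 53, 53, 60, 76, 81, 76, 67, 48, 50, 51, 50, 58, 74, 79, 79, 76, 98]
274 [69, 70, 68, 67, 64, 72, 72, 70, 71, 60, 48, 45, 51, 59, 72, 65, 49, 50, 50, 49, 62, 80, 82, 81, 78, 105]
276 [67, 69, 68, 67, 66, 69, 71, 70, 71, 62, 48, 50, 61, 61, 59, 61, 50, 51, 51, 51, 57, 73, 82, 81, 79, 105]
278 [68, 68, 71, 68, 66, 68, 70, 70, 72, 59, 49, 56, 59, 52, 62, 68, 59, 50, 51, 51, 53, 71, 82, 82, 82, 80]
280 [67, 68, 70, 67, 66, 66, 65, 68, 69, 56, 39, 52, 53, 49, 63, 68, 56, 49, 50, 51, 57, 74, 81, 81, 80, 80]
282 [67, 68, 68, 68, 66, 64, 67, 70, 70, 62, 49, 63, 68, 57, 51, 45, 46, 51, 51, 51, 48, 68, 82, 80, 79, 79]
285 [65, 66, 69, 69, 66, 63, 70, 73, 69, 66, 56, 49, 48, 51, 53, 52, 51, 48, 51, 51, 52, 64, 78, 80, 81, 79]
268 [68, 68, 68, 62, 64, 71, 73, 75, 93, 109, 103, 102, 91, 57, 76, 84, 53, 82, 86, 49, 61, 64, 60, 46]
278 [66, 67, 68, 64, 63, 74, 76, 75, 93, 113, 102, 103, 89, 57, 73, 86, 51, 78, 85, 46, 55, 65, 60, 47]
290 [69, 69, 69, 65, 67, 75, 68, 71, 94, 114, 103, 103, 87, 47, 75, 87, 55, 84, 86, 53, 64, 65, 60, 47]
```

```bash
python3 - <<'E'
from h import *
a=cv2.imread("pics/d10.png")[:,:,::-1].astype(int);b=env.snapshot("side").astype(int);z=cv2.imread("pics/side0.png")[:,:,::-1].astype(int)
m=lambda p,q,r:round(float(np.abs(p-q)[r[1]:r[3],r[0]:r[2]].mean()),1)
print("rest diff",m(a,b,(255,180,300,205)))
for n,r in (("level",(265,105,360,140)),("bottle",(270,145,295,178)),("cup",(330,150,360,185)),("pill",(205,255,245,320)),("brush",(190,305,228,365)),("tweezers",(352,298,375,350))): print(n,m(z,b,r),end=' ')
print(env.read_state()["contact_force"]);print(env.job_done())
E
```

```text
rest diff 1.0
level 9.6 bottle 6.7 cup 7.5 pill 10.0 brush 9.3 tweezers 20.6 [-0.31315494  0.13357566 -0.54731452]
the job is handed in; nothing more can be done
None
```

The packer is in the left gap, released, and the job was handed in at about 23 s; no verdict was reported.

**What I did**
- **Finding the gap:** a low wrist-camera view showed that only the left bearer (at world x of about 0.615) ends well below the floor board. I went straight there and did not try the other two.
- **Picking up:** I carried the packer so one end overhung the +y edge of the tiles. I regripped that end with the hand leaned 36° and slid it in.
- **Forces:** the wrist force stayed below 2 N during insertion. Before letting go I pushed about 6 mm further, so its centre sits over the bearer.

**Problems and disagreements**
- **Missed first grasp:** the first grasp closed above the packer because the fingertips are about 24 mm shorter than stated (10 mm behind the TCP, not 14 mm ahead). I found this by a touch of about 5.5 N on the packer's top and corrected for it.
- **How much shows:** the last checks gave slightly different lengths in front of the box. The arm reading says 24–25 mm, the wrist camera about 28 mm and the side camera 20–24 mm; all are within 15 to 45 mm.

**Last checks**
- **Position:** the packer is centred on the bearer to within a few millimetres, and straight.
- **Rest:** two side pictures taken after release show no movement. I did not measure level directly; with only 4 mm of spare height the packer cannot tilt past about 0.06 rad.
- **Bystanders:** comparing the first and last side pictures showed differences at all the toiletries and the level, largest at the tweezers case. I put these down to the arm and its shadow, and did not confirm it. I saw no sign that the arm touched any of them.

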